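# Register two ship hull halves in the gluing jig

### The arm

A 6-joint arm with a two-finger parallel gripper is mounted at the origin on the work surface. World frame = base frame: x ahead of the robot, y to its left, z up, the work surface at z = 0. Lengths are in mm, angles in rad, forces in N, time in s.
With the tool pointing down it reaches from about 350 to 875 mm from the base axis. Payload 4.2 kg.
Tool frame: the origin (TCP) lies between the finger pads; the fingertips stand 11 mm ahead of it and the grasp point (between the pads) lies 8 mm behind it; z points along the fingers, x is the direction in which the jaws open and shut, and the axes are right-handed (so a half turn about z gives the same grasp; the last joint's range is limited). The gripper opens to 85 mm and grips with 20 to 120 N. Pads are 22 mm wide; open, the fingers measure 114 mm over their backs; the gripper's body (76 mm by 85 mm) begins 54 mm behind the grasp point. The pads swing forward as they close: fully open they stand 13 mm farther back than shut.
Start: joints at [1.606, 0.385, 0.008, 0, -1.194, -0.259], TCP at [138.679, 609.399, 242.312] pointing down, gripper open.
Joint ranges: [-3.14, 3.14], [-1.21, 2.06], [-1.07, 1.41], [-3.16, 2.05], [-2.99, -0.16], [-3.1, 3.1]. Speed limits (rad/s): [2.79, 2.79, 3.14, 3.14, 3.14, 3.14].

### API

Orientations are given as a unit quaternion [w, x, y, z].
In Python, from cell import * gives the robot as it stands.
- The arm moves only by the shell command python3 -m handwheel 'ROWS' [FORCE]. ROWS is text: rows parted by semicolons, each of 5 numbers parted by spaces: the shift along the tool's x, y, z in m, then the turn about the tool's z in rad, then the finger opening in m, from 0 to 0.0854. In form: x y z twist jaw; .... A call has 1 to 8 rows; each row is the pose to reach, as a shift and turn from the pose commanded when the call began, along the tool's axes at that moment; what a row does not reach only later rows make up. A row lasts 1/12 s, in which the tool goes at most 41.7 mm and 7.16 degrees, less where a joint would pass 70% of its speed; a pose out of reach is approached as far as the arm can. A call with a gripper value outside its range is refused whole. The fingers move at their own pace and stop on an object; FORCE is the grip in N (left out, the last holds). Time passes only in rows, so rows that repeat a pose let the fingers close. It gives the time, the measured TCP pose, the force and the opening at its end, in the units of the state.
- sense(): the state, without advancing time (a new reading comes with each control period).
- get_image(name): name is "side" or "top"; returns a dict with "frame" (480x640x3 uint8, blue, green, red), "fx", "fy", "cx", "cy" (pixels), "dist_coeffs" ([k1, k2, p1, p2, k3] as OpenCV has them; the pictures are not rectified), "R" (3x3) and "t" (3): a world point X has camera coordinates R X + t. Camera axes: x right, y down, z forward; pixel columns grow to the right and rows downward; lengths in mm; the calibration is good to about 2 mm. A picture is of the moment at which its call begins. There is no depth.
- finish_job(): hands the job in, once; it reports no verdict.
The state is a dict: "clock": time; "qpos": joint angles; "joint_vel": joint speeds; "joint_efforts": joint torques, N m; "tcp_pos": TCP position; "tool_rot": TCP orientation; "force": force on the tool from outside, world axes, zero at the start; "torque": the same for the moment, N m; "finger_gap": opening from 0.0 (shut) to 1.0 (fully open).
Only numpy, scipy, OpenCV 4.12 (cv2) and the standard library are available. Lean on these libraries where they do the work, as an engineer would, in place of code of your own. Each camera call takes 0.05 s, during which the arm holds its last target. There are 200 camera calls.

### The job

Dry-fit the white ship hull in the gluing jig for gluing. First lay the stern half on the jig plate and push it fully home: flat transom against the short end stop and its side flush along the long fence; only when it is registered lay the bow half on the plate ahead of it, flush along the same fence and with its flat joint face pushed up against the stern's, nose pointing away from the stop. Both halves lie deck up, and the mast, anchor, paint jars, glue bottle, sanding block and the blue-topped weight on the jig must stay where they are.

Things in the scene. Friction and masses are not known exactly. Their poses are not given: they have to be found in the camera images.
- jig: Gluing jig, fixed to the desk: dark steel plate 230 (x) x 125 (y) x 6 mm with two aluminium stops, 12 mm thick, rising 14 mm above the plate. Origin: centre of its underside, on the desk. The long fence runs along the whole +y edge, the end stop along the -x edge; +x end and -y side are open. It may stand turned on the desk.
- jig_corner (a point): Inner corner of the jig at the plate's top surface, where the faces of fence and end stop meet; axes as jig. Parts lie at x > 0 and y < 0 of this point. It is 103 mm towards -x, 50.5 mm towards +y and 6 mm above the jig's origin.
- stern: Stern half of the hull, loose white plastic, brown deck, about 0.12 kg: a slab 95 mm long (x), 46 wide (y), 38 high; poop deck 50 mm high over the aftmost 30 mm. Origin: centre of underside; +x to the ship's front, z up. Starts upright on the desk. Registered, its origin is 47.5 mm in +x and 23 mm in -y from jig_corner, x axis as the jig's.
- stern_transom (a point): Middle of the lower edge of the stern half's flat transom (47.5 mm behind its origin): the face that goes against the end stop.
- stern_joint (a point): Middle of the lower edge of the stern half's flat joint face (47.5 mm ahead of its origin): the bow half butts against this.
- bow: Bow half of the hull, loose white plastic, brown deck, about 0.11 kg: 93 mm long (x), 46 wide (y), 38 high, straight sides from x = -45 to 25 mm, then a half-round nose of radius 23 mm. Origin: on the underside, 45 mm ahead of the flat joint face; +x to the nose, z up. Starts upright on the desk. Registered, its origin is 140 mm in +x and 23 mm in -y from jig_corner, x axis as the jig's.
- bow_joint (a point): Middle of the lower edge of the bow half's flat joint face (45 mm behind its origin).
- bow_nose (a point): Foremost point of the rounded nose at the underside (48 mm ahead of the bow's origin).
- mast: Bystander: loose brown plastic mast lying on the desk between the places of the two hull halves, 170 mm long (x), 10 mm thick, 12 mm high, crosstree 30 mm wide. Origin: centre of underside.
- anchor: Bystander: loose silver anchor casting lying flat, 76 mm long (x), 38 mm wide, 8 mm high. Origin: near its centre, underside.
- jar_red: Bystander: loose paint jar with red cap, 36 mm diameter, 62 mm high. Origin: centre of underside.
- jar_green: Bystander: loose paint jar with green cap, 36 mm diameter, 62 mm high. Origin: centre of underside.
- glue: Bystander: loose upright glue bottle, white with yellow label and red cap, 34 mm diameter, 115 mm high, on the robot's side between hull halves and jig. Origin: centre of underside.
- weight: Bystander: loose steel weight with blue top, 22 x 22 x 20 mm, standing on the jig plate near its open outer corner (about 95 mm in +x and 45 mm in -y from the jig's origin). Origin: centre of underside.
- sanding_block: Bystander: loose wooden sanding block 80 x 45 x 28 mm beyond the jig's fence. Origin: centre of underside.
There are look-alikes about, which are no part of the job. What is shaped like the bow but pink or purple is not meant.

How it is judged (in metres and radians):
On the way, in this order (a step that is already met when the one before it is completed fails the run):
1. the stern half is registered: on the plate, transom against the end stop (gap under 2 mm), side along the fence (under 2 mm, 0.025 rad) (z of stern in the frame of jig_corner between -0.003 and 0.003 m and angle between stern's own z axis and vertical below 0.04 rad and y of stern in the frame of jig_corner above -0.025 m and angle between the x axis of stern and the x axis of jig, either way round below 0.025 rad and x of stern_transom in the frame of jig_corner between -0.003 and 0.002 m), for 0.2 s.
2. after that, the bow half is laid on the jig plate ahead of the stern (z of bow in the frame of jig_corner between -0.003 and 0.003 m and angle between bow's own z axis and vertical below 0.04 rad and x of bow in the frame of jig_corner between 0.13 and 0.2 m and y of bow in the frame of jig_corner above -0.09 m), for 0.1 s.
At the end, for the whole second after the job is handed in: Both hull halves lie upright on the jig plate and at rest: stern's transom within 2 mm of the end stop, bow's joint face within 2 mm of the stern's, both with their side within 2 mm of the fence and parallel to it within 0.025 rad (all of step 1 and z of bow in the frame of jig_corner between -0.003 and 0.003 m and angle between bow's own z axis and vertical below 0.04 rad and y of bow in the frame of jig_corner above -0.025 m and angle between the x axis of bow and the x axis of jig, either way round below 0.025 rad and x of bow_joint in the frame of stern_joint between -0.003 and 0.002 m and linear speed of each of stern, bow below 0.01 m/s); the robot touches nothing.
It fails at once if the brown mast is disturbed (moved over 15 mm) (distance of mast from where it was at the start of the episode above 0.015 m).
It fails at once if the anchor casting is disturbed (moved over 15 mm) (distance of anchor from where it was at the start of the episode above 0.015 m).
It fails at once if a paint jar or the glue bottle is disturbed (moved over 15 mm) (distance of any of jar_red, jar_green, glue from where it was at the start of the episode above 0.015 m).
It fails at once if the blue-topped weight is disturbed (moved over 15 mm) (distance of weight from where it was at the start of the episode above 0.015 m).
It fails at once if the sanding block is disturbed (moved over 15 mm) (distance of sanding_block from where it was at the start of the episode above 0.015 m).
It also fails if it takes over 72 s, if anything falls off the work surface, if the arm or the gripper's body presses on something with over 40 N, if the wrist force passes 120 N, or if a joint passes its speed limit or range.

## Working session

There is one attempt and no reset: what is moved stays moved. The work goes in short steps, Python scripts to look and compute and a shell command to move; the robot and the scene stay as the last step left them, time stands still between calls to the robot, and variables do not carry over. Pictures are saved under pics/ and viewed, about 8 in all and at most 12, crops included, and the job is handed in when it is done.

```bash
ls; mkdir -p pics; python3 - <<'E'
from cell import *
import cv2
for n in("top","side"):
    d=get_image(n); cv2.imwrite(f"pics/{n}0.png",d["frame"])
    print(n,d["fx"],d["cx"],d["cy"],d["dist_coeffs"],d["R"],d["t"])
print(sense())
E
```

```text
pics
top 573.2565245423184 315.96773011478166 234.7398445699288 [-0.0171025  0.         0.         0.         0.       ] [[-0.00506975 -0.99995575  0.00792388]
 [-0.99060229  0.00393895 -0.13671721]
 [ 0.13667995 -0.00854253 -0.99057842]] [ -48.93871338  541.99753035 1477.56822849]
side 601.3673786357175 328.8202001262372 232.9100493718568 [-0.19115384  0.          0.          0.          0.        ] [[ 0.92750732 -0.37360466  0.01223657]
 [-0.27968633 -0.71532091 -0.64038391]
 [ 0.24800349  0.59053836 -0.76795749]] [-504.52891196  163.51800697 1088.39982614]
{'clock': 0.1, 'qpos': array([ 1.60558027e+00,  3.85476745e-01,  6.78936442e-03, -4.06268779e-04,
       -1.19399749e+00, -2.58627840e-01]), 'joint_vel': array([ 0.00028671, -0.00197944,  0.00373286,  0.00280513, -0.0010508 ,
       -0.00101935]), 'joint_efforts': array([-7.31344790e-05, -3.93316448e+01,  1.88929331e+01,  4.19796064e+00,
       -2.55989828e-03,  2.50282632e-06]), 'tcp_pos': array([138.59840026, 608.94163996, 241.34748927]), 'tool_rot': array([-7.14516243e-04, -6.23648108e-01,  7.81704618e-01, -6.45571178e-04]), 'force': array([-0.21343863, -0.45421371, -0.86018058]), 'torque': array([-0.0125573 , -0.01099965,  0.00206902]), 'finger_gap': 0.9997527749741886}
```

View pics/top0.png

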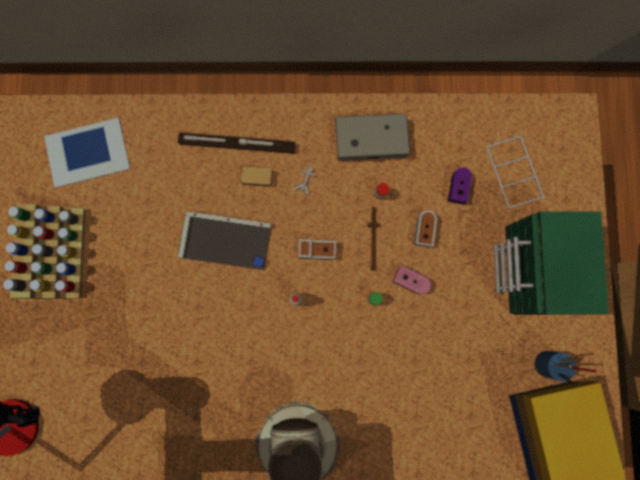

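View pics/side0.png

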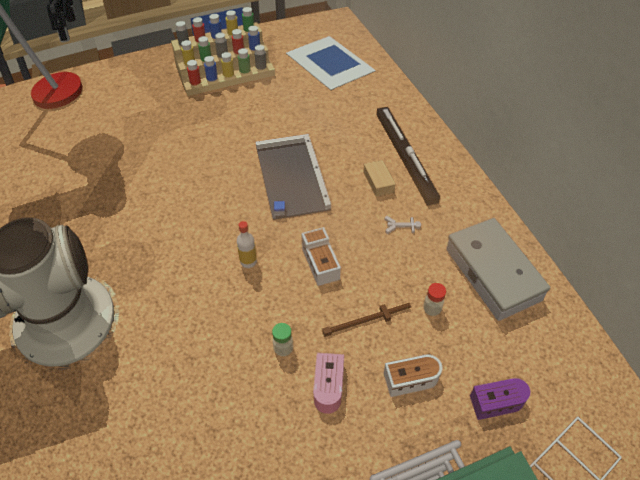

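Top view: jig at (225,240) with end stop on the left and fence on the far side, stern at (318,249) with poop on the left, and the weight at (259,262). Bow look-alikes: white and brown at (427,228), pink at (412,280), purple at (461,185). The white one is the one described. I'll check it in close crops and pick corners from those.

```bash
cat > h.py <<'E'
import numpy as np, cv2
from cell import *
def K(d): return np.array([[d["fx"],0,d["cx"]],[0,d["fy"],d["cy"]],[0,0,1.]])
def px2w(d,uv,z):
    n=cv2.undistortPoints(np.array(uv,float).reshape(-1,1,2),K(d),d["dist_coeffs"]).reshape(-1,2)
    r=np.c_[n,np.ones(len(n))]@d["R"]; c=-d["R"].T@d["t"]
    return (c+r*((np.broadcast_to(z,len(n))-c[2])/r[:,2])[:,None])[:,:2]
def w2px(d,X):
    return cv2.projectPoints(np.array(X,float).reshape(-1,1,3),cv2.Rodrigues(d["R"])[0],d["t"],K(d),d["dist_coeffs"])[0].reshape(-1,2)
def crop(d,x0,y0,w,h,s):
    f=cv2.resize(d["frame"][y0:y0+h,x0:x0+w],None,fx=s,fy=s,interpolation=cv2.INTER_CUBIC)
    for i in range((x0+9)//10*10,x0+w,10): cv2.line(f,((i-x0)*s,0),((i-x0)*s,12 if i%50==0 else 5),(0,255,255),1)
    for i in range((y0+9)//10*10,y0+h,10): cv2.line(f,(0,(i-y0)*s),(12 if i%50==0 else 5,(i-y0)*s),(0,255,255),1)
    return f
E
python3 - <<'E'
from h import *
d=get_image("side")
a=crop(d,250,130,100,160,4); b=crop(d,310,345,135,75,3)
f=np.zeros((600,800,3),np.uint8)
a=crop(d,250,130,100,150,4); f[:,:400]=a
b=crop(d,380,345,65,55,6); f[:330,400:790]=b
t=get_image("top"); c=crop(t,410,203,36,50,5); f[340:590,410:590]=c
cv2.imwrite("pics/c1.png",f); print(w2px(t,sense()["tcp_pos"]),w2px(d,sense()["tcp_pos"]))
E
```

```text
[[ 17.09073814 404.94823516]] [[68.61561248 31.1338228 ]]
```

View pics/c1.png

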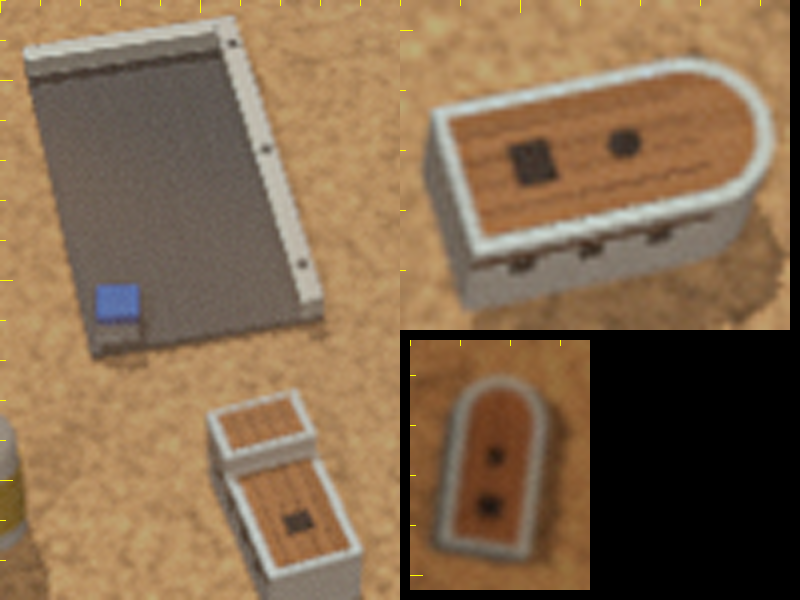

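The crop confirms the white bow with a brown deck, nose to the right in the side view, and the stern with its poop towards the jig. Next I fit the poses from the side-camera corners.

```bash
cat > fit.py <<'E'
from h import *
from scipy.optimize import least_squares
def fit(d,uv,loc,g):
    loc=np.array(loc,float); uv=np.array(uv,float)
    def W(p):
        c,s=np.cos(p[2]),np.sin(p[2]); return np.c_[p[0]+c*loc[:,0]-s*loc[:,1],p[1]+s*loc[:,0]+c*loc[:,1],loc[:,2]]
    r=least_squares(lambda p:(w2px(d,W(p))-uv).ravel(),g,x_scale=[1,1,.01])
    return r.x,np.abs(r.fun).max()
E
python3 - <<'E'
from fit import *
d=get_image("side")
A=lambda L:[(250+x/4,130+y/4) for x,y in L]
B=lambda L:[(380+(x-400)/6,345+y/6) for x,y in L]
print("jig",fit(d,A([(24,48),(235,17),(323,301),(93,347)]),[(-115,-62.5,20),(-115,62.5,20),(115,62.5,20),(115,-62.5,6)],[550,150,-1.6]))
print("stern",fit(d,A([(208,410),(295,390),(272,576),(360,548)]),[(-47.5,-23,50),(-47.5,23,50),(47.5,-23,38),(47.5,23,38)],[550,0,-1.6]))
print("bow",fit(d,B([(433,108),(477,252),(773,130)]),[(-45,23,38),(-45,-23,38),(48,0,38)],[550,-270,0]))
E
```

```text
jig (array([532.96892994, 191.88931497,  -1.72843637]), np.float64(1.6775640210828158))
stern (array([505.35148262, -53.5021457 ,  -1.61102678]), np.float64(0.6639507509314626))
bow (array([ 5.59448394e+02, -3.47144615e+02, -2.13393840e-01]), np.float64(0.6938452702506765))
```

```bash
python3 - <<'E'
from fit import *
d=get_image("side");t=get_image("top")
A=lambda L:[(250+x/4,130+y/4) for x,y in L]
B=lambda L:[(380+(x-400)/6,345+y/6) for x,y in L]
T=lambda L:[(410+(x-410)/5,203+(y-340)/5) for x,y in L]
ang=lambda P:[round(np.arctan2(*(P[i+1]-P[i])[::-1]),3) for i in range(0,len(P),2)]
P=px2w(d,B([(433,108),(655,64),(477,252),(700,213)]),38);print("bow side",P,ang(P))
P=px2w(t,T([(438,550),(456,400),(532,553),(545,410)]),38);print("bow top",P,ang(P))
P=px2w(d,A([(24,48),(235,17),(235,17),(323,301)]),20);print("jig",P,ang(P))
P=px2w(d,A([(33,80),(93,347)]),6);print("plate",P,ang(P))
f=np.zeros((600,800,3),np.uint8); c=crop(t,174,203,110,72,7); f[:504,:770]=c
cv2.imwrite("pics/c2.png",f)
E
```

```text
bow side [[ 519.54966963 -314.94331432]
 [ 584.1507342  -326.23740832]
 [ 512.00890568 -359.78769155]
 [ 574.51182763 -372.82572837]] [np.float64(-0.173), np.float64(-0.206)]
bow top [[ 513.29832877 -314.31127199]
 [ 593.59894241 -326.2343189 ]
 [ 511.49174973 -364.04557564]
 [ 588.03946949 -373.54261002]] [np.float64(-0.147), np.float64(-0.123)]
jig [[488.51233183 313.29443732]
 [611.54726354 294.03629488]
 [611.54726354 294.03629488]
 [574.88496191  66.63989385]] [np.float64(-0.155), np.float64(-1.731)]
plate [[488.80678242 300.22715836]
 [456.05903859  91.99385497]] [np.float64(-1.727)]
```

View pics/c2.png

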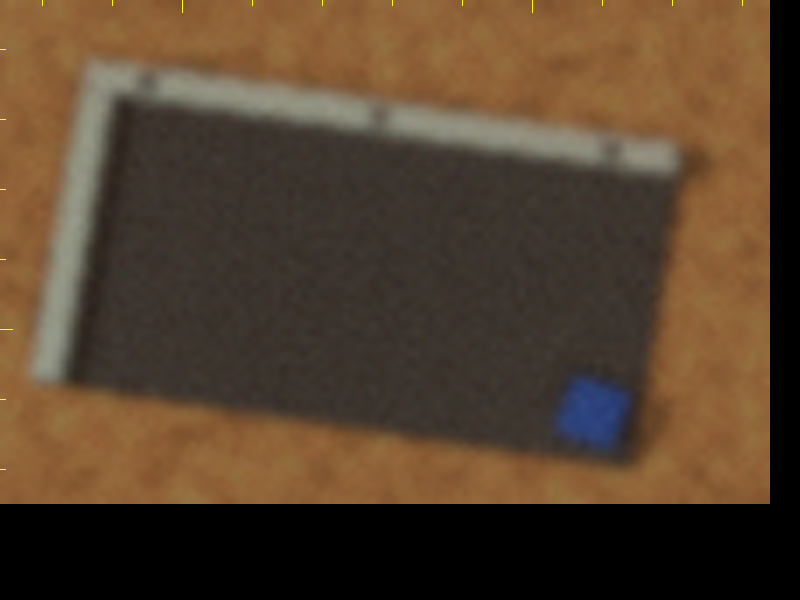

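```bash
python3 - <<'E'
from fit import *
d=get_image("side");t=get_image("top")
A=lambda L:[(250+x/4,130+y/4) for x,y in L]
T=lambda L:[(174+x/7,203+y/7) for x,y in L]
loc=[(-115,-62.5,20),(-115,62.5,20),(115,62.5,20),(115,-62.5,6)]
a=A([(24,48),(235,17),(323,301),(93,347)]); b=T([(32,380),(88,62),(683,146),(637,462)])
print("top",fit(t,b,loc,[530,190,-1.7]))
loc=np.array(loc,float)
def W(p):
    c,s=np.cos(p[2]),np.sin(p[2]); return np.c_[p[0]+c*loc[:,0]-s*loc[:,1],p[1]+s*loc[:,0]+c*loc[:,1],loc[:,2]]
f=lambda p:np.r_[1.0*(w2px(d,W(p))-a).ravel(),(w2px(t,W(p))-b).ravel()*1.4]
r=least_squares(f,[530,190,-1.7],x_scale=[1,1,.01]);print(r.x,r.fun.round(1))
P=px2w(t,T([(88,62),(683,146),(120,98),(680,173)]),20);print([np.arctan2(*(P[i+1]-P[i])[::-1]) for i in(0,2)])
p=r.x;c,s=np.cos(p[2]),np.sin(p[2]);R=np.array([[c,-s],[s,c]])
for n,l in(("stern",(-55.5,27.5)),("bow",(37,27.5)),("corner",(-103,50.5))): print(n,p[:2]+R@l)
q=sense();from scipy.spatial.transform import Rotation as Ro
w,x,y,z=q["tool_rot"];print(Ro.from_quat([x,y,z,w]).as_matrix().round(3),q["tcp_pos"])
E
```

```text
top (array([530.26114907, 190.46691134,  -1.71248321]), np.float64(0.7466330868624595))
[531.29476119 190.78690623  -1.71847288] [-0.9  0.1 -0.8 -0.2  0.4 -0.6 -0.7  2.4  0.  -0.6  0.2 -1.3 -0.3 -1.1
 -0.6  0.8]
[np.float64(-1.7164854826037343), np.float64(-1.709198934604318)]
stern [566.66173171 241.63646272]
bow [553.05124674 150.1432679 ]
corner [596.40055893 285.23522596]
[[-0.222 -0.975 -0.   ]
 [-0.975  0.222 -0.   ]
 [ 0.     0.    -1.   ]] [138.67158382 609.35385031 242.25206254]
```

Poses are good enough to set out. Bow candidates were white/brown at (427,228), pink at (412,280) and purple at (461,185), and I'm taking the white one. Moving above the stern now.

```bash
cat > w.py <<'E'
# usage: w.py X Y Z YAWX(tool x axis yaw): prints the needed shift in tool axes, and twist
import sys
from h import *
from scipy.spatial.transform import Rotation as Ro
q=sense(); w,x,y,z=q["tool_rot"]; M=Ro.from_quat([x,y,z,w]).as_matrix(); yaw=np.arctan2(M[1,0],M[0,0])
print("t",round(q["clock"],2),"tcp",q["tcp_pos"].round(1),"yawx",round(yaw,4),"tilt",M[:2,2].round(4),"F",q["force"].round(1),"gap",round(q["finger_gap"],3))
if len(sys.argv)>4:
    X=np.array(sys.argv[1:4],float); tw=-(float(sys.argv[4])-yaw); tw=(tw+np.pi)%(2*np.pi)-np.pi
    print("shift m",(M.T@(X-q["tcp_pos"])/1000).round(4),"twist",round(tw,4))
E
M="python3 -m handwheel"
$M '0.24 -0.215 0.04 0 0.0854;0.24 -0.215 0.04 0 0.0854;0.24 -0.215 0.04 0 0.0854;0.24 -0.215 0.04 0 0.0854;0.24 -0.215 0.04 0 0.0854;0.24 -0.215 0.04 0 0.0854;0.24 -0.215 0.04 0 0.0854;0.24 -0.215 0.04 0 0.0854' 60
python3 w.py 505 -53 180 -3.182
```

```text
clock: 1.12
tcp_pos: [295.5, 324.9, 202.2]
tool_rot: [-0.0, -0.624, 0.782, 0.0]
force: [-0.4, 0.1, 0.4]
finger_gap: 0.999
t 1.12 tcp [295.5 324.9 202.2] yawx -1.795 tilt [-0.0001 -0.    ] F [-0.4  0.1  0.4] gap 0.999
shift m [ 0.3219 -0.2883  0.0222] twist 1.387
```

```bash
M="python3 -m handwheel"
$M '0.22 -0.2 0.02 0 0.0854;0.22 -0.2 0.02 0 0.0854;0.22 -0.2 0.02 0 0.0854;0.22 -0.2 0.02 0 0.0854;0.22 -0.2 0.02 0 0.0854;0.22 -0.2 0.02 0.12 0.0854;0.22 -0.2 0.02 0.24 0.0854;0.22 -0.2 0.02 0.36 0.0854' >/dev/null
python3 w.py 505 -53 180 -3.182
```

```text
t 1.78 tcp [442.8  64.4 182. ] yawx -2.1669 tilt [-0.0002 -0.0008] F [ 0.3 -0.1 -0.3] gap 1.003
shift m [ 0.0622 -0.1174  0.0021] twist 1.0151
```

```bash
M="python3 -m handwheel"
$M '0.062 -0.117 0.0 0.12 0.0854;0.062 -0.117 0 0.24 0.0854;0.062 -0.117 0 0.36 0.0854;0.062 -0.117 0 0.48 0.0854;0.062 -0.117 0 0.6 0.0854;0.062 -0.117 0 0.72 0.0854;0.062 -0.117 0 0.84 0.0854;0.062 -0.117 0 0.96 0.0854' >/dev/null
python3 w.py 505 -53 75 -3.182
python3 - <<'E'
from h import *
d=get_image("side"); cv2.imwrite("pics/s2.png",crop(d,240,150,160,150,4))
E
```

```text
t 2.45 tcp [504.8 -47.8 182.4] yawx -3.1211 tilt [0.0002 0.    ] F [-0.4  0.6 -0.3] gap 0.999
shift m [-1.000e-04 -5.200e-03  1.074e-01] twist 0.0609
```

View pics/s2.png

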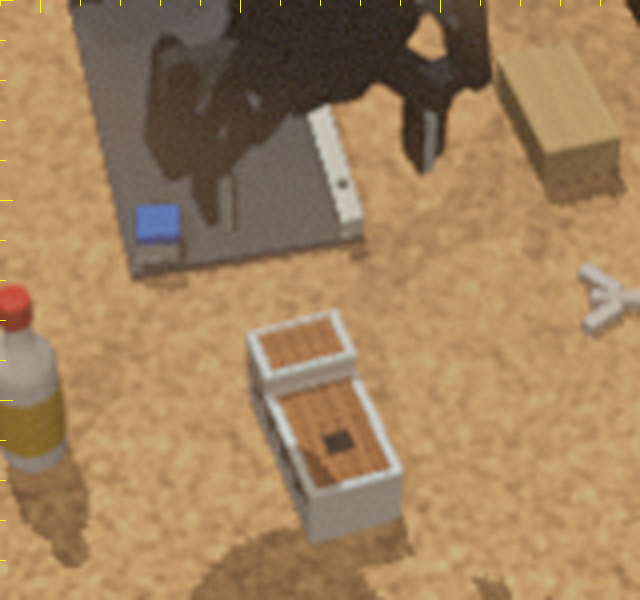

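Gripper is open and centred over the stern at about (320,420) in the crop, and nothing lies near the fingers. Descending and gripping.

```bash
M="python3 -m handwheel"
$M '0 -0.005 0.035 0.061 0.0854;0 -0.005 0.07 0.061 0.0854;0 -0.005 0.1 0.061 0.0854;0 -0.005 0.125 0.061 0.0854;0 -0.005 0.145 0.061 0.0854;0 -0.005 0.158 0.061 0.0854;0 -0.005 0.158 0.061 0.0854;0 -0.005 0.158 0.061 0.04' 40 | tail -2
python3 w.py
$M '0 0 0 0 0.03;0 0 0 0 0.03;0 0 0 0 0.03;0 0 0 0 0.03;0 0 0 0 0.03;0 0 0 0 0.03' 40 >/dev/null
python3 w.py
```

```text
force: [-0.2, -0.5, 0.4]
finger_gap: 0.885
t 3.17 tcp [504.8 -52.5  24.1] yawx 3.1094 tilt [-0.0011 -0.0005] F [-0.2 -0.5  0.4] gap 0.885
t 3.67 tcp [505.8 -52.2  25.8] yawx 3.1084 tilt [0.0026 0.0003] F [-0.4  0.3  6.8] gap 0.532
```

```bash
M="python3 -m handwheel"
$M '0 0 -0.03 0 0.03;0 0 -0.06 0 0.03;0 0 -0.09 0 0.03;0 0 -0.1 0 0.03;0 0 -0.1 0 0.03' >/dev/null
python3 w.py 561.3 238.3 120 -3.286
```

```text
t 4.08 tcp [506.6 -52.1 127.3] yawx 3.108 tilt [0.0071 0.0013] F [ 0.2 -0.6 -1.1] gap 0.527
shift m [-0.0449  0.2921  0.0081] twist 0.1108
```

```bash
M="python3 -m handwheel"
$M '-0.006 0.037 0 0.02 0.03;-0.011 0.075 0 0.04 0.03;-0.017 0.112 0 0.06 0.03;-0.023 0.15 0 0.08 0.03;-0.029 0.187 0 0.11 0.03;-0.034 0.224 0 0.11 0.03;-0.04 0.26 0 0.11 0.03;-0.045 0.292 0 0.11 0.03' >/dev/null
$M '0 0 0 0 0.03;0 0 0 0 0.03' >/dev/null
python3 w.py 561.3 238.3 60 -3.286
python3 - <<'E'
from h import *
d=get_image("side"); t=get_image("top"); f=np.zeros((600,800,3),np.uint8)
f[:480,:480]=crop(d,240,100,120,120,4); f[:360,480:800]=crop(t,175,195,80,90,4); cv2.imwrite("pics/s3.png",f)
E
```

```text
t 4.92 tcp [558.5 238.9 121.6] yawx 2.9997 tilt [-0.0038 -0.002 ] F [ 0.7 -0.1 -0.7] gap 0.53
shift m [-0.003  -0.      0.0615] twist 0.0025
```

View pics/s3.png

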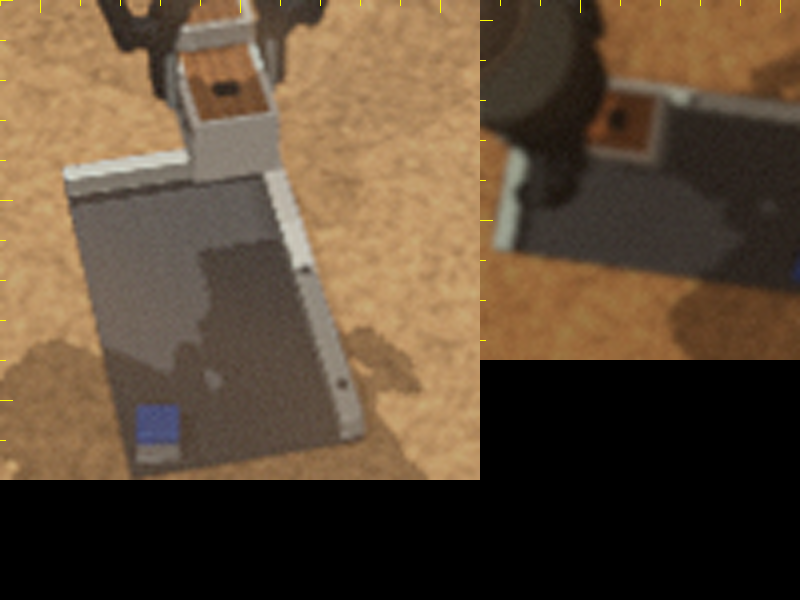

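Stern is gripped level, joint face at (235,150) in the crop, and is clear of fence and stop. Lowering.

```bash
M="python3 -m handwheel"
$M '0 0 0.03 0.0025 0.03;0 0 0.055 0.0025 0.03;0 0 0.07 0.0025 0.03;0 0 0.08 0.0025 0.03;0 0 0.084 0.0025 0.03;0 0 0.084 0.0025 0.03' >/dev/null
python3 w.py
$M '0 0 0.001 0 0.03;0 0 0.002 0 0.03;0 0 0.003 0 0.03;0 0 0.004 0 0.03;0 0 0.005 0 0.03;0 0 0.005 0 0.03' >/dev/null
python3 w.py
```

```text
t 5.52 tcp [559.4 236.7  39.5] yawx 2.994 tilt [-0.0015 -0.0012] F [ 0.6  0.4 -0.5] gap 0.527
t 6.02 tcp [559.7 237.9  35.4] yawx 2.9951 tilt [0.0001 0.0001] F [ 0.4  0.1 -1.1] gap 0.528
```

```bash
M="python3 -m handwheel"
$M '0 0 0.001 0 0.03;0 0 0.002 0 0.03;0 0 0.003 0 0.03;0 0 0.003 0 0.03' >/dev/null
python3 w.py
$M '0 0 0.001 0 0.03;0 0 0.002 0 0.03;0 0 0.002 0 0.03' >/dev/null
python3 w.py
```

```text
t 6.35 tcp [559.6 237.8  32. ] yawx 2.9951 tilt [-0.0004 -0.0003] F [-0.4 -0.2 -0.7] gap 0.528
t 6.6 tcp [559.7 237.8  31.8] yawx 2.9954 tilt [ 0.0002 -0.0003] F [-3.7 -0.9  7.6] gap 0.529
```

```bash
M="python3 -m handwheel"
$M '0 0 -0.001 0 0.03;-0.001 0 -0.001 0 0.03;-0.002 0 -0.001 0 0.03;-0.003 0 -0.001 0 0.03;-0.004 0 -0.001 0 0.03;-0.004 0 -0.001 0 0.03' >/dev/null
python3 w.py
$M '-0.001 0 0 0 0.03;-0.002 0 0 0 0.03;-0.002 0 0 0 0.03' >/dev/null;python3 w.py
$M '-0.001 0 0 0 0.03;-0.002 0 0 0 0.03;-0.002 0 0 0 0.03' >/dev/null;python3 w.py
```

```text
t 7.1 tcp [563.5 237.3  31.8] yawx 2.9953 tilt [-0.0005 -0.0002] F [-4.   0.2  5.2] gap 0.526
t 7.35 tcp [565.4 237.   31.8] yawx 2.9952 tilt [-0.0007 -0.0003] F [-3.  -0.3  4.9] gap 0.529
t 7.6 tcp [566.2 236.9  31.9] yawx 2.9946 tilt [-0.0027 -0.0005] F [-7.   2.4  8. ] gap 0.529
```

```bash
M="python3 -m handwheel"
$M '-0.001 0 0 0 0.03;-0.002 0 0 0 0.03;-0.002 0 0 0 0.03' >/dev/null;python3 w.py
$M '0 0.001 0 0 0.03;0 0.002 0 0 0.03;0 0.003 0 0 0.03;0 0.003 0 0 0.03' >/dev/null;python3 w.py
$M '0 0.001 0 0 0.03;0 0.002 0 0 0.03;0 0.002 0 0 0.03' >/dev/null;python3 w.py
```

```text
t 7.85 tcp [566.4 236.9  31.9] yawx 2.9938 tilt [-0.0059 -0.0009] F [-14.1   4.5  11.6] gap 0.531
t 8.18 tcp [566.4 237.   31.9] yawx 2.9934 tilt [-0.0083 -0.0052] F [-11.9  -3.4  13.6] gap 0.53
t 8.43 tcp [566.4 237.1  32. ] yawx 2.993 tilt [-0.01   -0.0079] F [-10.   -8.7  15.4] gap 0.528
```

```bash
M="python3 -m handwheel"
$M '0.001 0 -0.001 0 0.03;0.003 -0.001 -0.002 0 0.03;0.003 -0.002 -0.002 0 0.03;0.003 -0.002 -0.002 0 0.03' >/dev/null;python3 w.py
$M '0 0.001 0 0 0.03;0 0.002 0 0 0.03;0 0.003 0 0 0.03;0 0.003 0 0 0.03' >/dev/null;python3 w.py
python3 - <<'E'
from h import *
d=get_image("side"); t=get_image("top"); f=np.zeros((600,800,3),np.uint8)
f[:600,:400]=crop(d,265,110,80,120,5); f[:400,400:800]=crop(t,175,200,80,80,5); cv2.imwrite("pics/s4.png",f)
E
```

```text
t 8.77 tcp [566.6 239.7  32.9] yawx 2.9947 tilt [-0.0011 -0.0003] F [-2.4  0.6 -0.5] gap 0.527
t 9.1 tcp [567.1 242.6  32.7] yawx 2.9948 tilt [-0.0014 -0.0008] F [-2.5 -0.  -1.8] gap 0.527
```

View pics/s4.png

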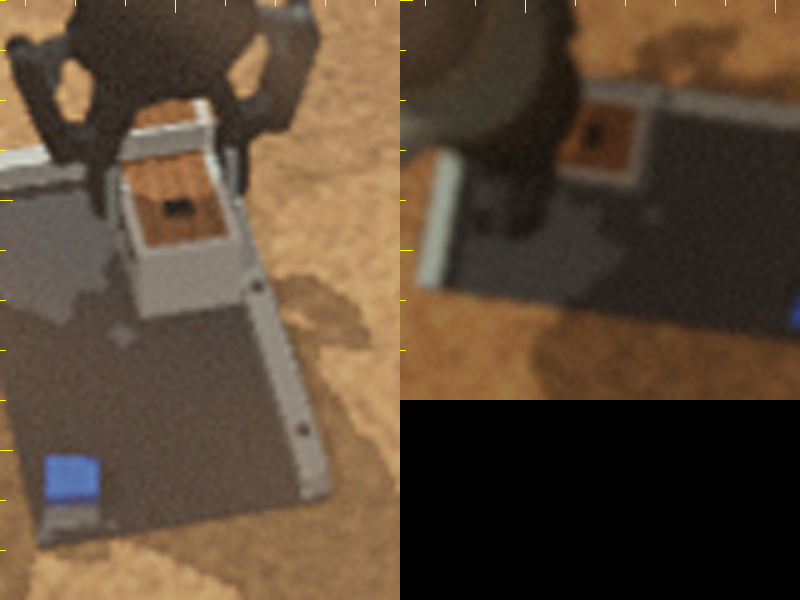

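Stern is down along the fence and almost at the stop (joint face at about (190,280) in the crop). Pushing on towards the stop.

```bash
M="python3 -m handwheel"
$M '0 0.001 0 0 0.03;0 0.002 0 0 0.03;0 0.002 0 0 0.03' >/dev/null;python3 w.py
$M '0 0.001 0 0 0.03;0 0.002 0 0 0.03;0 0.002 0 0 0.03' >/dev/null;python3 w.py
```

```text
t 9.45 tcp [567.4 244.6  33.1] yawx 2.9949 tilt [-0.0011 -0.0006] F [-3.5 -1.6 -1.4] gap 0.531
t 9.7 tcp [567.5 245.4  33.2] yawx 2.9947 tilt [-0.0022 -0.0025] F [-2.9 -5.5  0.3] gap 0.53
```

```bash
M="python3 -m handwheel"
$M '0 0.001 0 0 0.03;0 0.002 0 0 0.03;0 0.002 0 0 0.03' >/dev/null;python3 w.py
$M '-0.001 0 0 0 0.03;-0.002 0 0.001 0 0.03;-0.003 0 0.002 0 0.03;-0.003 0 0.002 0 0.03' >/dev/null;python3 w.py
```

```text
t 9.95 tcp [567.5 245.5  33.4] yawx 2.9945 tilt [-0.0038 -0.0054] F [-2.7 -9.7  2.1] gap 0.531
t 10.28 tcp [567.8 245.4  32.2] yawx 2.9932 tilt [-0.0086 -0.0059] F [-13.8  -7.   11. ] gap 0.528
```

Firm contact with both fence and stop. Releasing and backing straight up.

```bash
M="python3 -m handwheel"
$M '0 0 0 0 0.065;0 0 0 0 0.065;0 0 0 0 0.065;0 0 0 0 0.065;0 0 0 0 0.065' >/dev/null;python3 w.py
$M '0 0 -0.02 0 0.07;0 0 -0.06 0 0.08;0 0 -0.1 0 0.08;0 0 -0.13 0 0.08;0 0 -0.13 0 0.08' >/dev/null
python3 w.py 553 -345 165 -1.73
python3 - <<'E'
from h import *
d=get_image("side"); f=np.zeros((600,800,3),np.uint8)
f[:600,:400]=crop(d,265,110,80,120,5); f[:330,400:790]=crop(d,380,345,65,55,6); cv2.imwrite("pics/s5.png",f)
E
```

```text
t 10.7 tcp [572.3 248.9  31.7] yawx 2.9956 tilt [0.0018 0.0011] F [ 0.4 -0.7 -0.2] gap 0.762
t 11.12 tcp [575.6 250.6 169.8] yawx 2.9969 tilt [0.0143 0.0077] F [0.7 0.1 1.9] gap 0.937
shift m [-6.350e-02 -5.927e-01 -2.000e-04] twist -1.5563
```

View pics/s5.png

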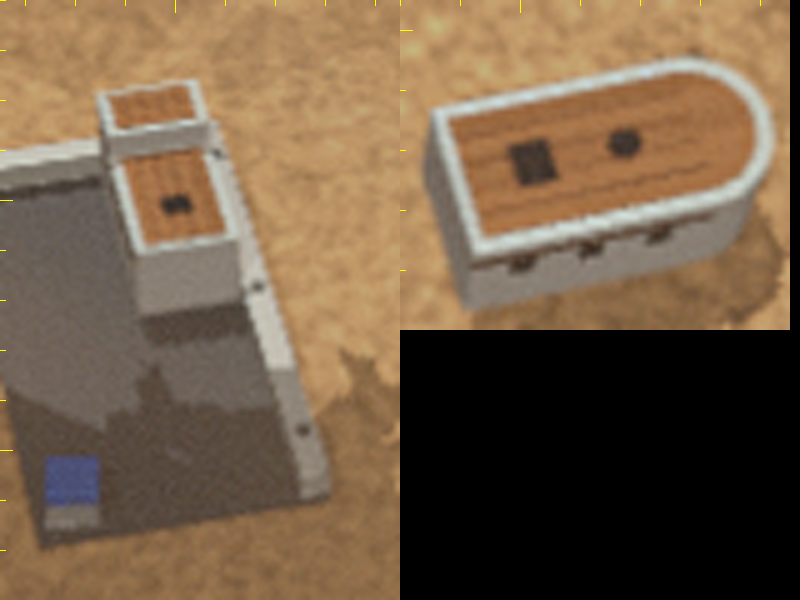

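Stern sits in the corner (deck front edge at crop (187,243)) and nothing else has moved. To be sure it is home, I'll push its joint face with shut fingers and watch the force.

```bash
M="python3 -m handwheel"
python3 w.py 556.5 168 130 2.9972
$M '0 -0.03 0 0 0.04;0.004 -0.06 0 0 0;0.006 -0.083 0 0 0;0.006 -0.083 0.03 0 0;0.006 -0.083 0.06 0 0;0.006 -0.083 0.09 0 0;0.006 -0.083 0.12 0 0;0.006 -0.083 0.12 0 0' 40 >/dev/null
python3 w.py 556.5 168 34 2.9972
```

```text
t 11.17 tcp [573.7 249.9 166.1] yawx 2.9958 tilt [0.0087 0.0057] F [-1.  -1.4 -0.9] gap 0.94
shift m [ 0.0055 -0.0838  0.0354] twist -0.0014
t 11.83 tcp [548.7 164.5  34.4] yawx 2.9931 tilt [-0.0126 -0.0063] F [-0.1 -0.6 -0.6] gap 0.003
shift m [-0.0072  0.0046  0.0003] twist -0.0041
```

```bash
M="python3 -m handwheel"
$M '0 0.003 0 0 0;0 0.006 0 0 0;0 0.009 0 0 0;0 0.012 0 0 0;0 0.012 0 0 0;0 0.012 0 0 0' >/dev/null; python3 w.py
$M '0 0.001 0 0 0;0 0.002 0 0 0;0 0.003 0 0 0;0 0.004 0 0 0;0 0.004 0 0 0' >/dev/null; python3 w.py
$M '0 0.001 0 0 0;0 0.002 0 0 0;0 0.003 0 0 0;0 0.004 0 0 0;0 0.004 0 0 0' >/dev/null; python3 w.py
```

```text
t 12.33 tcp [555.5 179.5  42.5] yawx 2.9956 tilt [0.0018 0.0012] F [-0.3  0.  -0.3] gap -0.001
t 12.75 tcp [555.7 183.   41.3] yawx 2.9953 tilt [ 0. -0.] F [ 0.7  1.3 -0.2] gap 0.004
t 13.17 tcp [556.  186.4  41.3] yawx 2.9951 tilt [-0.0008 -0.001 ] F [ 0.1 -2.4  0.3] gap 0.003
```

```bash
M="python3 -m handwheel"
$M '0 -0.003 0 0 0;0 -0.003 0.006 0 0;0 -0.003 0.012 0 0;0 -0.003 0.015 0 0;0 -0.003 0.015 0 0;0 -0.003 0.015 0 0' >/dev/null; python3 w.py
$M '0 0.001 0 0 0;0 0.002 0 0 0;0 0.003 0 0 0;0 0.003 0 0 0' >/dev/null; python3 w.py
$M '0 0.001 0 0 0;0 0.002 0 0 0;0 0.002 0 0 0' >/dev/null; python3 w.py
$M '0 0.001 0 0 0;0 0.002 0 0 0;0 0.002 0 0 0' >/dev/null; python3 w.py
```

```text
t 13.67 tcp [555.6 183.8  25.8] yawx 2.9953 tilt [-0.0007 -0.0005] F [-1.2  0.3 -0.2] gap -0.004
t 14.0 tcp [556.1 186.3  26.5] yawx 2.9951 tilt [-0.0005 -0.0009] F [-0.3 -2.9  1.8] gap -0.002
t 14.25 tcp [555.8 186.4  26.5] yawx 2.9944 tilt [-0.0027 -0.0035] F [ 0.5 -8.6  2.7] gap -0.002
t 14.5 tcp [555.5 186.5  26.5] yawx 2.9939 tilt [-0.0049 -0.0062] F [  2.1 -14.4   5.4] gap 0.002
```

Stiff at once at TCP y=186.4, which puts the face at 197.4 as predicted, so the stern is home. Going to the bow.

```bash
M="python3 -m handwheel"
$M '0 -0.01 0 0 0;0 -0.02 -0.03 0 0;0 -0.04 -0.06 -0.12 0.04;0 -0.07 -0.09 -0.24 0.0854;0 -0.1 -0.11 -0.36 0.0854;0 -0.14 -0.13 -0.48 0.0854;0 -0.18 -0.13 -0.6 0.0854;0 -0.22 -0.13 -0.72 0.0854' >/dev/null
python3 w.py 553.5 -344.7 155 -1.736
```

```text
t 15.17 tcp [526.1 -23.2 158.4] yawx -2.5714 tilt [0.0056 0.002 ] F [ 0.4  0.1 -0.2] gap 0.847
shift m [ 0.1505 -0.2854  0.0029] twist -0.8354
```

```bash
M="python3 -m handwheel"
$M '0.018 -0.034 0 -0.12 0.0854;0.036 -0.068 0 -0.24 0.0854;0.054 -0.102 0 -0.36 0.0854;0.072 -0.136 0 -0.48 0.0854;0.09 -0.17 0 -0.6 0.0854;0.108 -0.204 0 -0.72 0.0854;0.126 -0.238 0 -0.83 0.0854;0.142 -0.27 0 -0.83 0.0854' >/dev/null
$M '0 0 0 0 0.0854;0 0 0 0 0.0854' >/dev/null
python3 w.py 553.5 -344.7 24 -1.736
```

```text
t 16.0 tcp [ 549.4 -328.5  155.5] yawx -1.7522 tilt [0.0007 0.0006] F [ 0.1 -0.4 -0.1] gap 1.001
shift m [ 0.0153 -0.0069  0.1315] twist -0.0162
```

```bash
M="python3 -m handwheel"
$M '0.015 -0.007 0.01 -0.016 0.0854;0.015 -0.007 0.045 -0.016 0.0854;0.015 -0.007 0.08 -0.016 0.0854;0.015 -0.007 0.11 -0.016 0.0854;0.015 -0.007 0.125 -0.016 0.0854;0.015 -0.007 0.131 -0.016 0.0854;0.015 -0.007 0.131 -0.016 0.0854;0.015 -0.007 0.131 -0.016 0.0854' 40 >/dev/null
python3 w.py
$M '0 0 0 0 0.03;0 0 0 0 0.03;0 0 0 0 0.03;0 0 0 0 0.03;0 0 0 0 0.03;0 0 0 0 0.03;0 0 0 0 0.03' 40 >/dev/null
python3 w.py
$M '0 0 -0.03 0 0.03;0 0 -0.06 0 0.03;0 0 -0.09 0 0.03;0 0 -0.1 0 0.03;0 0 -0.1 0 0.03;0 0 -0.1 0 0.03' >/dev/null
python3 w.py
python3 - <<'E'
from h import *
d=get_image("side"); cv2.imwrite("pics/s6.png",crop(d,250,270,200,150,4))
E
```

```text
t 16.67 tcp [ 554.9 -342.1   26.4] yawx -1.7308 tilt [ 0.0017 -0.0007] F [-0.   0.2  0.5] gap 0.998
t 17.25 tcp [ 554.7 -342.9   26.9] yawx -1.732 tilt [ 0.0023 -0.0011] F [-0.2  1.1  5.6] gap 0.526
t 17.75 tcp [ 553.2 -342.1  124.5] yawx -1.7331 tilt [-0.0006  0.0013] F [-0.3  0.1 -1.7] gap 0.528
```

View pics/s6.png

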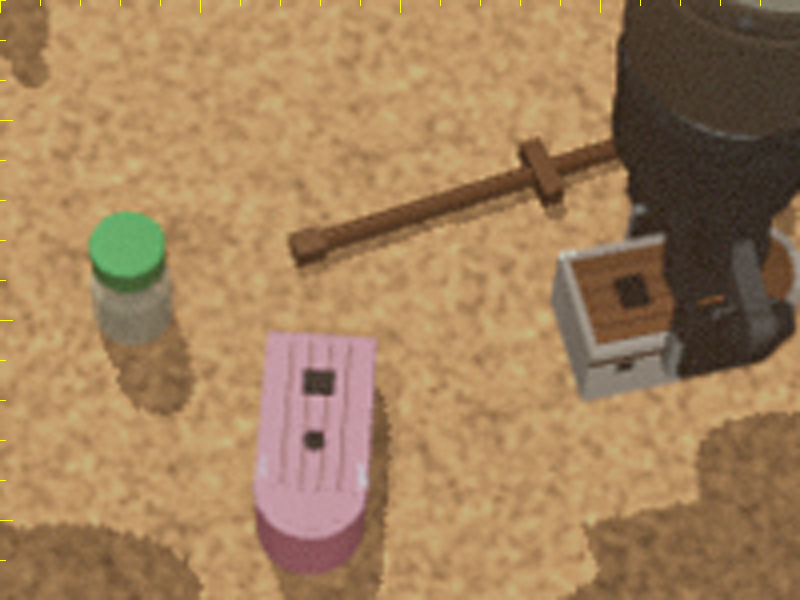

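Bow is gripped level by its straight sides; mast and green jar are undisturbed. Carrying it to the jig.

```bash
M="python3 -m handwheel"
python3 w.py 548.6 149.6 124 2.995
$M '-0.037 0 0 0 0.03;-0.074 0 0 0.12 0.03;-0.111 0 0 0.24 0.03;-0.148 0.0 0 0.36 0.03;-0.185 0.0 0 0.48 0.03;-0.22 0.0 0 0.6 0.03;-0.255 0.0 0 0.72 0.03;-0.29 0 0 0.84 0.03' >/dev/null
python3 w.py 548.6 149.6 124 2.995
```

```text
t 17.8 tcp [ 552.5 -341.9  123.2] yawx -1.7332 tilt [-0.0031  0.0021] F [ 0.3  1.  -3.4] gap 0.527
shift m [-4.844e-01  8.330e-02  3.000e-04] twist 1.555
t 18.47 tcp [598.9 -54.7 122.5] yawx -2.5786 tilt [-0.0052 -0.0003] F [ 0.4 -0.3 -1.6] gap 0.534
shift m [-0.0665  0.1996 -0.0013] twist 0.7096
```

```bash
M="python3 -m handwheel"
$M '-0.01 0.03 0 0.1 0.03;-0.02 0.06 0 0.2 0.03;-0.03 0.09 0 0.3 0.03;-0.04 0.12 0 0.4 0.03;-0.05 0.15 0 0.5 0.03;-0.059 0.177 0 0.6 0.03;-0.066 0.199 0 0.7 0.03;-0.0665 0.1996 0 0.71 0.03' >/dev/null
$M '0 0 0 0 0.03;0 0 0 0 0.03;0 0 0 0 0.03' >/dev/null
python3 w.py 548.6 149.6 45 2.995
```

```text
t 19.38 tcp [548.5 146.5 124.2] yawx 3.0004 tilt [-0.0021 -0.0011] F [ 0.2 -0.6 -1.4] gap 0.529
shift m [0.0002 0.0032 0.0792] twist 0.0054
```

```bash
M="python3 -m handwheel"
$M '0 0.003 0.03 0.005 0.03;0 0.003 0.05 0.005 0.03;0 0.003 0.07 0.005 0.03;0 0.003 0.08 0.005 0.03;0 0.003 0.084 0.005 0.03;0 0.003 0.084 0.005 0.03;0 0.003 0.084 0.005 0.03' >/dev/null
python3 w.py
$M '0 0 0.001 0 0.03;0 0 0.002 0 0.03;0 0 0.003 0 0.03;0 0 0.004 0 0.03;0 0 0.005 0 0.03;0 0 0.005 0 0.03' >/dev/null
python3 w.py
```

```text
t 19.97 tcp [550.1 150.5  42. ] yawx 2.9957 tilt [0.0013 0.0004] F [-0.8 -0.6 -1.1] gap 0.531
t 20.47 tcp [549.2 150.6  36.2] yawx 2.996 tilt [-0.0002 -0.0001] F [ 0.1 -0.4 -2.2] gap 0.528
```

```bash
M="python3 -m handwheel"
$M '0 0 0.001 0 0.03;0 0 0.002 0 0.03;0 0 0.002 0 0.03' >/dev/null; python3 w.py
$M '0 0 0.001 0 0.03;0 0 0.0015 0 0.03;0 0 0.0015 0 0.03' >/dev/null; python3 w.py
```

```text
t 20.72 tcp [549.2 150.6  34.1] yawx 2.9959 tilt [-0.0004 -0.0002] F [ 0.7  0.1 -1.7] gap 0.529
t 20.97 tcp [549.4 150.6  32.9] yawx 2.996 tilt [ 0.     -0.0001] F [0.2 0.4 0.4] gap 0.531
```

```bash
M="python3 -m handwheel"
$M '-0.001 0 0 0 0.03;-0.002 0 0 0 0.03;-0.003 0 0 0 0.03;-0.004 0 0 0 0.03;-0.004 0 0 0 0.03' >/dev/null; python3 w.py
$M '-0.001 0 0 0 0.03;-0.002 0 0 0 0.03;-0.002 0 0 0 0.03' >/dev/null;python3 w.py
$M '0 0.001 0 0 0.03;0 0.002 0 0 0.03;0 0.003 0 0 0.03;0 0.003 0 0 0.03' >/dev/null;python3 w.py
$M '0 0.001 0 0 0.03;0 0.002 0 0 0.03;0 0.002 0 0 0.03' >/dev/null;python3 w.py
```

```text
t 21.38 tcp [552.9 149.9  32.9] yawx 2.9955 tilt [-0.0009 -0.0002] F [-2.1  0.6  2.1] gap 0.528
t 21.63 tcp [553.1 149.9  32.9] yawx 2.995 tilt [-0.0042 -0.0005] F [-9.6  3.8  7.6] gap 0.53
t 21.97 tcp [553.1 150.1  33. ] yawx 2.9946 tilt [-0.0064 -0.0044] F [-7.  -6.2  9.5] gap 0.529
t 22.22 tcp [553.3 151.5  33. ] yawx 2.9942 tilt [-0.0067 -0.0049] F [-6.3 -7.5  7.9] gap 0.531
```

```bash
M="python3 -m handwheel"
$M '0.001 0 -0.001 0 0.03;0.0015 0 -0.0015 0 0.03;0.0015 0 -0.0015 0 0.03' >/dev/null;python3 w.py
$M '0 0.001 0 0 0.03;0 0.002 0 0 0.03;0 0.002 0 0 0.03' >/dev/null;python3 w.py
$M '0 0.001 0 0 0.03;0 0.002 0 0 0.03;0 0.002 0 0 0.03' >/dev/null;python3 w.py
```

```text
t 22.47 tcp [553.6 154.3  33.8] yawx 2.9953 tilt [-0.0019 -0.0009] F [-2.8 -0.9 -1.7] gap 0.528
t 22.72 tcp [554.  156.5  33.7] yawx 2.9954 tilt [-0.0022 -0.0012] F [-2.4 -2.6 -2.5] gap 0.532
t 22.97 tcp [554.  156.7  33.7] yawx 2.9944 tilt [-0.0036 -0.0033] F [-2.4 -7.8 -1.1] gap 0.529
```

Joint contact at y=156.7 (predicted 156.8). Press down and to the fence, then release.

```bash
M="python3 -m handwheel"
$M '0 0.001 0.001 0 0.03;-0.001 0.001 0.0015 0 0.03;-0.002 0.001 0.0015 0 0.03;-0.002 0.001 0.0015 0 0.03' >/dev/null;python3 w.py
$M '0 0 0 0 0.065;0 0 0 0 0.065;0 0 0 0 0.065;0 0 0 0 0.065;0 0 0 0 0.065' >/dev/null;python3 w.py
$M '0.003 0 -0.02 0 0.07;0.003 0 -0.06 0 0.07;0.003 0 -0.1 0 0.07;0.003 0 -0.13 0 0.04;0.003 0 -0.13 0 0;0.003 0 -0.13 0 0' >/dev/null;python3 w.py
python3 - <<'E'
from h import *
d=get_image("side"); t=get_image("top"); f=np.zeros((600,800,3),np.uint8)
f[:600,:400]=crop(d,265,110,80,120,5); f[:400,400:]=crop(t,185,200,80,80,5); cv2.imwrite("pics/s7.png",f)
E
```

```text
t 23.3 tcp [554.2 156.7  33.1] yawx 2.9942 tilt [-0.0075 -0.0048] F [-8.4 -7.2  8.7] gap 0.533
t 23.72 tcp [558.1 160.3  33.1] yawx 2.9966 tilt [0.0018 0.001 ] F [-0.1 -0.3 -0.6] gap 0.76
t 24.22 tcp [555.5 160.9 165.3] yawx 2.9962 tilt [0.0053 0.0033] F [ 0.9 -0.1 -0.6] gap 0.402
```

View pics/s7.png

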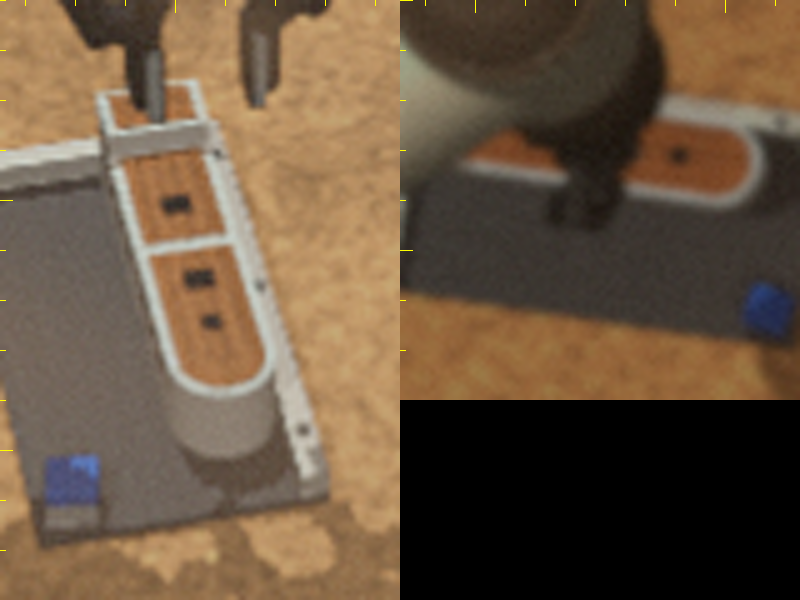

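Both halves lie together along the fence, nose away from the stop, seam at crop (190,243), and the weight is in place. A gentle nose push and side pushes with shut fingers will check and seat them.

```bash
M="python3 -m handwheel"
python3 w.py 543.5 80 130 2.9945
$M '0 -0.03 0 0 0;0 -0.06 0 0 0;0 -0.08 0 0 0;0 -0.08 0.02 0 0;0 -0.08 0.05 0 0;0 -0.08 0.08 0 0;0 -0.08 0.1 0 0;0 -0.08 0.1 0 0' 40 >/dev/null
$M '0 0 0 0 0;0 0 0 0 0;0 0 0 0 0' >/dev/null
python3 w.py 543.5 81 29 2.9945
```

```text
t 24.32 tcp [553.7 160.  162. ] yawx 2.9958 tilt [-0.0012 -0.0001] F [ 0.1  0.  -0.3] gap 0.224
shift m [-0.0016 -0.0806  0.0321] twist 0.0013
t 25.23 tcp [543.6  81.3  64. ] yawx 2.9964 tilt [0.0024 0.0008] F [-0.3  0.6  0.6] gap 0.0
shift m [ 0.0001 -0.0003  0.035 ] twist 0.0019
```

```bash
M="python3 -m handwheel"
$M '0 0 0.015 0 0;0 0 0.03 0 0;0 0 0.035 0 0;0 0.003 0.035 0 0;0 0.006 0.035 0 0;0 0.009 0.035 0 0;0 0.01 0.035 0 0;0 0.01 0.035 0 0' >/dev/null;python3 w.py
$M '0 0.001 0 0 0;0 0.002 0 0 0;0 0.003 0 0 0;0 0.003 0 0 0' >/dev/null;python3 w.py
$M '0 0.001 0 0 0;0 0.002 0 0 0;0 0.002 0 0 0' >/dev/null;python3 w.py
```

```text
t 25.9 tcp [544.7  91.4  28.6] yawx 2.9966 tilt [0.0016 0.0007] F [0.6 0.1 0.5] gap -0.001
t 26.23 tcp [544.5  93.8  27.8] yawx 2.996 tilt [ 0. -0.] F [-0.1  0.5 -0.4] gap 0.001
t 26.48 tcp [544.2  94.2  27.8] yawx 2.9957 tilt [-0.0022 -0.0023] F [ 0.2 -5.5  1.4] gap 0.0
```

```bash
M="python3 -m handwheel"
$M '0 0.001 0 0 0;0 0.002 0 0 0;0 0.002 0 0 0' >/dev/null;python3 w.py
$M '0 -0.01 0 0 0;0 -0.015 -0.03 0 0;0.01 -0.015 -0.06 0 0;0.03 0 -0.08 0 0;0.03 0.04 -0.08 0 0;0.03 0.06 -0.08 0 0;0.03 0.06 -0.08 0 0;0.03 0.06 -0.08 0 0' >/dev/null
python3 w.py 502.6 164.5 29 2.9945
```

```text
t 26.73 tcp [543.7  94.3  27.8] yawx 2.9952 tilt [-0.0046 -0.0047] F [  0.3 -12.2   3.7] gap 0.001
t 27.4 tcp [524.  162.3 107.8] yawx 2.9975 tilt [0.0001 0.0007] F [0.3 0.  0.3] gap -0.002
shift m [ 0.0215 -0.0009  0.0788] twist 0.003
```

```bash
M="python3 -m handwheel"
$M '0.021 0 0 0.003 0;0.021 0 0.03 0.003 0;0.021 0 0.06 0.003 0;0.021 0 0.079 0.003 0;0.021 0 0.079 0.003 0;0.018 0 0.079 0.003 0;0.014 0 0.079 0.003 0;0.012 0 0.079 0.003 0' >/dev/null;python3 w.py
$M '-0.001 0 0 0 0;-0.002 0 0 0 0;-0.003 0 0 0 0;-0.003 0 0 0 0' >/dev/null;python3 w.py
$M '-0.001 0 0 0 0;-0.002 0 0 0 0;-0.002 0 0 0 0' >/dev/null;python3 w.py
$M '-0.001 0 0 0 0;-0.002 0 0 0 0;-0.002 0 0 0 0' >/dev/null;python3 w.py
```

```text
t 28.07 tcp [514.  163.5  30.4] yawx 2.9927 tilt [0.0032 0.0018] F [ 0.3 -0.1  0.3] gap -0.002
t 28.4 tcp [515.5 162.8  29.3] yawx 2.9928 tilt [0.0008 0.0005] F [-0.1  0.6 -0.6] gap 0.002
t 28.65 tcp [517.1 162.4  28.8] yawx 2.9929 tilt [-0.0003 -0.0001] F [-0.1 -0.3  0.4] gap 0.001
t 28.9 tcp [517.6 161.9  28.7] yawx 2.9925 tilt [-0.0032 -0.0009] F [-6.3  2.3  5.2] gap 0.001
```

```bash
M="python3 -m handwheel"
$M '0.008 0 0 0 0;0.008 0.03 0 0 0;0.008 0.06 0 0 0;0.008 0.085 0 0 0;0.008 0.085 0 0 0;0.005 0.085 0 0 0;0.003 0.085 0 0 0;0.003 0.085 0 0 0' >/dev/null;python3 w.py
$M '-0.001 0 0 0 0;-0.002 0 0 0 0;-0.003 0 0 0 0;-0.003 0 0 0 0' >/dev/null;python3 w.py
$M '-0.001 0 0 0 0;-0.002 0 0 0 0;-0.002 0 0 0 0' >/dev/null;python3 w.py
```

```text
t 29.57 tcp [528.8 245.6  28.6] yawx 2.9918 tilt [-0.0004 -0.0004] F [ 0.6 -0.1 -0.1] gap 0.002
t 29.9 tcp [530.3 245.1  28.7] yawx 2.9916 tilt [-0.0033 -0.0016] F [-4.6  0.1  2. ] gap -0.001
t 30.15 tcp [530.4 245.   28.7] yawx 2.9917 tilt [-0.0063 -0.0023] F [-11.4   3.2   6.5] gap 0.001
```

```bash
M="python3 -m handwheel"
$M '0.01 0 0 0 0;0.02 0 0 0 0;0.02 0 -0.04 0 0;0.04 0 -0.08 0 0;0.08 0 -0.12 0 0;0.11 0 -0.15 0 0;0.13 0 -0.15 0 0;0.13 0 -0.15 0 0' >/dev/null
$M '0 0 0 0 0;0 0 0 0 0;0 0 0 0 0;0 0 0 0 0' >/dev/null; python3 w.py
python3 - <<'E'
from h import *
d=get_image("side"); f=np.zeros((600,800,3),np.uint8)
f[:600,:400]=crop(d,265,110,80,120,5); f[:300,400:]=cv2.resize(d["frame"],(400,300)); cv2.imwrite("pics/s8.png",f)
E
```

```text
t 31.15 tcp [405.6 264.7 177.7] yawx 2.9917 tilt [-0.0011 -0.0016] F [ 0.2 -0.8  0.3] gap 0.0
```

View pics/s8.png

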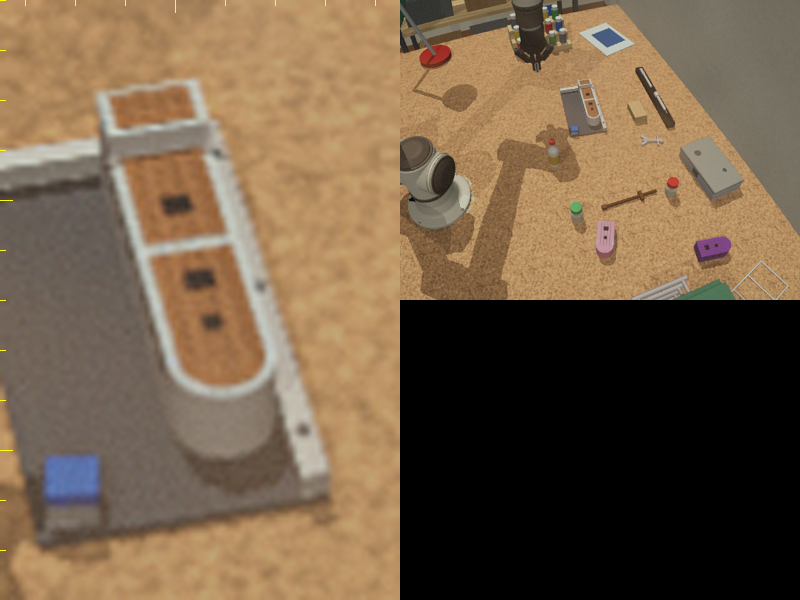

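The hull is closed at the seam (crop (190,243)) and lies along the fence. All bystanders are in place and the arm is clear. Handing in.

```bash
python3 -c "
from cell import *
print(finish_job())"
```

```text
the job is handed in; nothing more can be done
None
```

Both hull halves are dry-fitted in the jig and the job is handed in at about 31 s of the 72 s allowed. I placed the stern first and pushed it against the fence and the end stop. The bow followed against the fence, its joint face pushed up to the stern's.

**Last checks:**
- **Force checks:** with shut fingers I pushed on the stern's joint face before the bow was laid. With both halves in place I pushed on the bow's nose and on both sides. Each push met stiff contact at once (6–14 N) within 0.5 mm of where I expected the faces, and the two side contacts gave a line about 0.002 rad from the tool's heading.
- **Final picture:** the seam is closed, the nose points away from the stop, every bystander looks to be where it started, and the arm is clear.

**What disagreed:**
- **Stop position:** the end-stop contact came about 3 mm further on than the camera fit predicted. I relied on the contacts instead.
- **Sticking:** each half first stuck by friction while pressed against the fence and plate. Both slid home after I eased the pressure.
- **Not seen directly:** the gap between transom and stop is hidden from both cameras, so only the force checks confirm it.

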